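Clip the tool bin shut in order

ROBOT

A 6-joint arm with a two-finger parallel gripper is mounted at the origin on the work surface. World frame = base frame: x ahead of the robot, y to its left, z up, the work surface at z = 0. Lengths are in m, angles in rad, forces in N, time in s.
With the tool pointing down it reaches from about 0.35 to 0.85 m from the base axis. Payload 8.1 kg.
Tool frame: the origin (TCP) lies on the mounting face of the last link; the fingertips stand 186 mm ahead of it and the grasp point (between the pads) lies 167 mm ahead of it; z points along the fingers, y is the line along which they close (so a half turn about z gives the same grasp; the last joint's range is limited). The gripper opens to 93 mm and grips with 3 to 60 N. Pads are 15 mm wide; open, the fingers measure 128 mm over their backs; the gripper's body (75 mm by 188 mm) begins 65 mm behind the grasp point.
Start: joints at [1.073, 0.13, 1.488, -0, 1.523, -0.085], TCP at [0.241, 0.55, 0.405] pointing down, gripper open.
Joint ranges: [-2.96, 2.96], [-0.89, 2.26], [0.02, 2.5], [-1.34, 4.48], [0, 2.73], [-2.66, 2.66]. Speed limits (rad/s): [2.39, 2.39, 2.79, 3.14, 3.14, 3.14].

INTERFACE

Orientations are given as a unit quaternion [x, y, z, w].
In Python, from workcell import r gives the robot as it stands.
- The arm moves only by the tool arm_command, never from a script. Its argument "motion" is text: rows parted by semicolons, each of 5 numbers parted by spaces: the shift along the tool's x, y, z scaled (see below), then the turn about the tool's z scaled (see below), then the closure, from -1 (fully open) to 1 (shut). In form: x y z turn gripper; .... A call has 1 to 5 rows; each row shifts and turns the commanded pose from where the row before left it, along the tool's axes as they then stand; what a row does not reach is not made up. The controller multiplies each number of a shift by 25 mm and each number of a turn by 8 degrees. A row lasts 1/8 s, in which the tool goes at most 62.5 mm and 10.7 degrees, less where a joint would pass 70% of its speed; a pose out of reach is approached as far as the arm can. A call with a number of a shift or a turn outside -1 to 1 is refused whole. A call with a gripper value outside its range is refused whole. The fingers move at their own pace and stop on an object; the grip force is fixed at half the most. Time passes only in rows, so rows that do not move let the fingers close. It gives the time, the measured TCP pose, the force, the opening and the grip force at its end, in the units of the state.
- r.get_state(): the state, without advancing time (a new reading comes with each control period).
- r.capture(name): name is "side" or "top" or "wrist"; returns a dict with "pixels" (384x512x3 uint8, blue, green, red), "depth" (384x512 float32, m along the optical axis (not along the pixel's ray), 0 where there is no reading), "fov_y" (degrees; the focal length in pixels is half the picture's height over the tangent of half this angle, whatever the lens; pixels are square), "cx", "cy" (the principal point, pixels), "dist" ([k1, k2, p1, p2, k3] as OpenCV has them; the pictures are not rectified), "camera_from_world" (4x4, takes a point from world to camera coordinates); the wrist camera has in their place "hand_eye" (4x4, takes a point from camera to tool coordinates, whose origin is the TCP and whose axes are the flange's). Camera axes: x right, y up, looking along -z (the intrinsics and any distortion apply to the point x, -y, -z); pixel columns grow to the right and rows downward; lengths in m; the calibration is good to about 2 mm. A picture is of the moment at which its call begins: read the wrist's pose just before it.
- r.close_job(): hands the job in; it is judged then, once.
Trained networks look in a picture, given as the dict that the camera call returned (one of the last four; its "shot" number tells which), for a name from the list of things; names that differ only in an ending like _2 or _b are one class to them, and where a whole thing is asked for, a point or a joint stands for the part that bears it (a point fixed in the world has none). Each returns a list of dicts, best first, with "p" (0 to 1); they miss things now and then, are a little off and sometimes report something else, mostly with a low value. They report only what shows in the picture. A call takes as long as a camera call.
- r.look_for(picture, thing): "at" ([row, column] in pixels, amid what is visible of it).
- r.silhouettes(picture, thing): "region" (384x512 bool, what is visible of it) and "at" ([row, column] in pixels, amid what is visible of it).
- r.tip_of(picture, thing): "at" ([row, column] in pixels: a listed point, or the origin of a listed thing).
The state is a dict: "time": time; "q": joint angles; "dq": joint speeds; "tau": joint torques, N m; "position": TCP position; "tool_rot": TCP orientation; "contact_force": force on the tool from outside, world axes, zero at the start; "ft_torque": the same for the moment, N m; "opening": finger opening in m; "finger_force": force on a finger pad.
Only numpy, scipy, OpenCV 4.12 (cv2) and the standard library are available. Lean on these libraries where they do the work, as an engineer would, in place of code of your own. Each camera call takes 0.05 s, during which the arm holds its last target. There are 200 camera calls.

TASK

Shut the grey tool bin against the rain: push its lid down until it is fully shut, then press its three coloured clips fully down one after another, red first, then yellow, then blue. Do it all by pressing with the closed fingers; pick nothing up, do not lift the lid, and leave the bottle and the tools beside the bin where they are.

Things in the scene. Friction and masses are not known exactly. Their poses are not given: they have to be found in the camera images.
- bin: Grey open plastic tool bin, fixed, 180 (x) by 240 (y) by 110 mm high. Origin: centre of its underside, on the shelf (height 0); z up, x from the front (robot) side to the lid's hinge side. Three black ears, 36 mm square, each with one coloured clip, stand against the front, left and right walls, centres at (x, y) = (-108, 0), (0, 138), (0, -138) mm; ear tops 118 mm high. Colours change places.
- lid (a joint): Angle of the flat light grey lid (180 by 240 by 8 mm, about 0.22 kg): 0 = shut, grows as it opens upward about the hinge line (x = 90 mm, height 110 mm in the bin's frame); it starts ajar at 0.2 to 0.5 rad. A stiff hinge keeps it where it is left; about 2 N down near the front edge closes it, to a stop at 0.
- lid_press (a point): Point on the lid's top face, on its middle line, 30 mm in from the front edge and 150 mm from the hinge line; it moves with the lid and is 118 mm above the shelf when shut (then x = -60, y = 0 mm in the bin's frame).
- red_clip (a joint): Travel of the red push clip, straight down: 0 = up (start), 0.010 m = fully down against its stop. About 3 N moves it and it stays where it is left (no spring).
- red_clip_top (a point): Centre of the flat top of the red clip, a red plastic cap 28 mm square in a black ear at the bin's side; its top is 131 mm above the shelf when up and 121 mm when fully down, still 3 mm above the ear. z up, turned with the bin.
- yellow_clip (a joint): Travel of the yellow push clip, straight down: 0 = up (start), 0.010 m = fully down against its stop. About 3 N moves it and it stays where it is left (no spring).
- yellow_clip_top (a point): Centre of the flat top of the yellow clip, a yellow plastic cap 28 mm square in a black ear at the bin's side; its top is 131 mm above the shelf when up and 121 mm when fully down, still 3 mm above the ear. z up, turned with the bin.
- blue_clip (a joint): Travel of the blue push clip, straight down: 0 = up (start), 0.010 m = fully down against its stop. About 3 N moves it and it stays where it is left (no spring).
- blue_clip_top (a point): Centre of the flat top of the blue clip, a blue plastic cap 28 mm square in a black ear at the bin's side; its top is 131 mm above the shelf when up and 121 mm when fully down, still 3 mm above the ear. z up, turned with the bin.
- lube_bottle: Closed green bottle with a black cap, standing, 44 mm across, 130 mm high; origin at the centre of its underside. To be left alone.
- pedal_wrench: Aluminium pedal wrench lying flat, 280 mm long along its x axis, under 20 mm high; to be left alone.
- tire_levers: Pair of black nylon tire levers clipped side by side, lying flat, 120 by 40 by 15 mm, long along x, origin on the underside; to be left alone.
- cassette_tool: Small steel cassette tool lying flat, bar 90 by 20 by 6 mm along its x with a boss on top to 21 mm; origin at the middle of its underside; to be left alone.

How it is judged:
By the outcome, as a careful person would: the job done as asked, in the order asked, and still so for the second after the job is handed in, with the robot touching nothing.
It also fails if it takes over 51 s, if anything falls off the work surface, if the arm or the gripper's body presses on something with over 40 N, if the wrist force passes 120 N, or if a joint passes its speed limit or range.

## Working session

There is one attempt and no reset: what is moved stays moved. The work goes in short steps, Python scripts to look and compute and a tool call to move; the robot and the scene stay as the last step left them, time stands still between calls to the robot, and variables do not carry over. Pictures are saved under pics/ and viewed, at most 10 in all, crops included, and the job is handed in when it is done.

Besides the shell and the picture viewer there is one more tool, called after "Call:" as a command line: name --argument value ..., lists and objects as JSON in quotes. arm_command: Moves the arm, as the interface text tells. Shifts and turns lie within -1 to 1; 1 stands for 25 mm of shift or 8 degrees of turn. Its arguments: {"type":"object","properties":{"motion":{"type":"string"}},"required":["motion"]}

```bash
mkdir -p pics
cat > h.py <<'E'
import numpy as np, cv2
from workcell import r
def K(p):
    f=192/np.tan(np.radians(p["fov_y"]/2)); return np.array([[f,0,p["cx"]],[0,f,p["cy"]],[0,0,1.]])
def ray(p,at):
    u=cv2.undistortPoints(np.array([[[at[1],at[0]]]],float),K(p),np.array(p["dist"],float))[0,0]
    return np.array([u[0],-u[1],-1.])
def pt(p,at,T=None):
    """depth-based world point"""
    r0,c0=int(round(at[0])),int(round(at[1]))
    d=p["depth"][max(r0-2,0):r0+3,max(c0-2,0):c0+3]; d=np.median(d[d>0]) if (d>0).any() else np.nan
    M=np.linalg.inv(np.array(p["camera_from_world"])) if T is None else T
    return (M@np.append(ray(p,at)*d,1))[:3]
def atz(p,at,z):
    M=np.linalg.inv(np.array(p["camera_from_world"])); d=M[:3,:3]@ray(p,at); o=M[:3,3]
    return o+d*(z-o[2])/d[2]
E
python3 - <<'E'
from h import *
s=r.get_state(); print(s["time"],s["position"],s["tool_rot"],s["opening"])
for n in("top","side"):
    p=r.capture(n); cv2.imwrite(f"pics/{n}1.png",p["pixels"])
    for t in("red_clip_top","yellow_clip_top","blue_clip_top","lid_press","bin","lube_bottle"):
        for d in r.tip_of(p,t)[:2]: print(n,t,np.round(d["at"],1),round(d["p"],2),np.round(pt(p,d["at"]),3),np.round(atz(p,d["at"],.131),3))
E
```

```text
0.0 [0.24056678 0.54940911 0.40366779] [ 2.04931109e-01  9.78775951e-01 -8.98725064e-04 -2.64361658e-04] 0.09273398661474395
top red_clip_top [173.2 241.2] 0.53 [0.551 0.05  0.131] [0.551 0.05  0.131]
top yellow_clip_top [143.7 367.1] 0.67 [ 0.62  -0.211  0.13 ] [ 0.62  -0.21   0.131]
top blue_clip_top [205.  318.2] 0.75 [ 0.489 -0.111  0.13 ] [ 0.489 -0.111  0.131]
top lid_press [168.  312.8] 0.66 [ 0.559 -0.093  0.178] [ 0.566 -0.098  0.131]
top lid_press [232.2 373.9] 0.27 [ 0.435 -0.26   0.005] [ 0.437 -0.225  0.131]
top lube_bottle [174.6 186.1] 0.78 [0.55  0.172 0.089] [0.545 0.164 0.131]
side yellow_clip_top [233.9 327.7] 0.75 [ 0.627 -0.213  0.131] [ 0.627 -0.212  0.131]
side blue_clip_top [218.7 238.8] 0.79 [ 0.488 -0.113  0.132] [ 0.489 -0.111  0.131]
side blue_clip_top [182.3 264.1] 0.48 [ 0.554 -0.078  0.178] [ 0.584 -0.013  0.131]
side lid_press [183.3 264.5] 0.89 [ 0.553 -0.082  0.179] [ 0.583 -0.017  0.131]
side bin [246.2 273.6] 0.93 [ 0.557 -0.13   0.054] [ 0.519 -0.207  0.131]
side bin [185.6 225.8] 0.33 [0.556 0.16  0.018] [0.503 0.004 0.131]
side lube_bottle [184.2 223.3] 0.55 [0.55  0.162 0.023] [0.5   0.011 0.131]
```

View pics/top1.png

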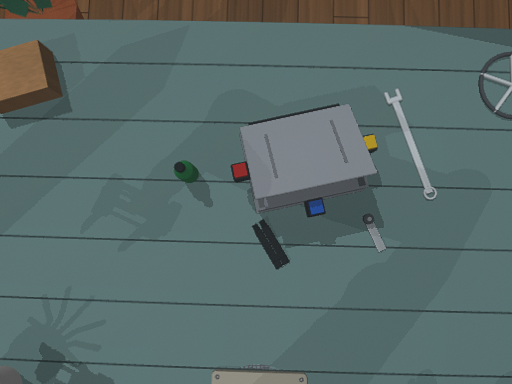

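View pics/side1.png

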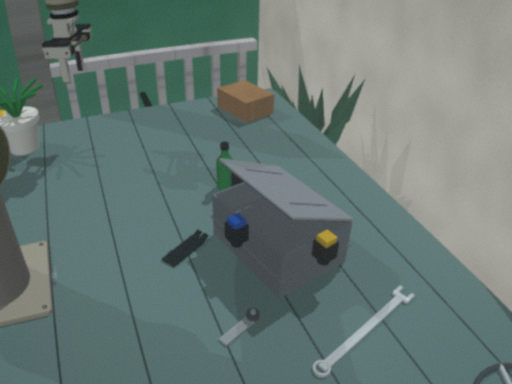

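The images show red on the left ear, blue in front and yellow on the right. Red to yellow measures 272 mm against a nominal 276, so the points agree. The bin centre is about (0.5875, -0.081) with a yaw of about 15.6°. The lid is open about 0.41 rad. I'll turn the tool so its y axis lies along bin x, with the fingers closed.

Call:
arm_command --motion "0 0 0 1 1; 0 0 0 1 1; 0 0 0 1 1; 0 0 0 1 1; 0 0 0 1 1"

```text
time: 1.32
position: [0.2407, 0.5496, 0.4047]
tool_rot: [0.529, 0.848, -0.0, -0.0]
contact_force: [-0.1, 0.6, -0.2]
opening: 0.0475
finger_force: 0.0
```

Call:
arm_command --motion "0 0 0 1 1; 0 0 0 0.35 1; -1 0.16 0 0 1; -1 0.16 0 0 1; -1 0.16 0 0 1"

```text
time: 1.95
position: [0.2726, 0.4799, 0.4048]
tool_rot: [0.605, 0.796, 0.0, 0.0]
contact_force: [-0.4, -0.6, -0.2]
opening: 0.001
finger_force: 0.0
```

Call:
arm_command --motion "-1 0.16 0 0 1; -1 0.16 0 0 1; -1 0.16 0 0 1; -1 0.16 0 0 1; -1 0.16 0 0 1"

```text
time: 2.58
position: [0.3254, 0.3647, 0.4049]
tool_rot: [0.605, 0.796, 0.0, 0.0]
contact_force: [-0.9, 0.6, 0.3]
opening: 0.0005
finger_force: 0.0
```

Call:
arm_command --motion "-1 0.16 0 0 1; -1 0.16 0 0 1; -1 0.16 0 0 1; -1 0.16 0 0 1; -1 0.16 0 0 1"

```text
time: 3.2
position: [0.3781, 0.2497, 0.4049]
tool_rot: [0.605, 0.796, 0.0, 0.0]
contact_force: [0.7, 0.5, -0.3]
opening: 0.0005
finger_force: 0.0
```

Call:
arm_command --motion "-1 0.16 0 0 1; -1 0.16 0 0 1; -1 0.16 0 0 1; -1 0.16 0 0 1; -1 0.16 0 0 1"

```text
time: 3.82
position: [0.4309, 0.1346, 0.4049]
tool_rot: [0.605, 0.796, 0.0, 0.0]
contact_force: [-0.4, 0.2, -0.3]
opening: 0.0003
finger_force: 0.0
```

Call:
arm_command --motion "-1 0.16 0 0 1; -1 0.16 0 0 1; -1 0.16 0 0 1; -1 0.16 0 0 1; -1 0.16 0 0 1"

```text
time: 4.45
position: [0.4837, 0.0195, 0.4049]
tool_rot: [0.605, 0.796, 0.0, 0.0]
contact_force: [0.1, -0.2, 0.4]
opening: 0.0009
finger_force: 0.0
```

Call:
arm_command --motion "-1 0.18 0 0 1; -1 0.18 0 0 1; -1 0.18 0 0 1; -1 0.18 0 0 1; -1 0.18 0 0 1"

```text
time: 5.08
position: [0.5389, -0.0949, 0.4048]
tool_rot: [0.605, 0.796, 0.0, 0.0]
contact_force: [-0.7, 1.1, -0.4]
opening: 0.0004
finger_force: 0.0
```

Call:
arm_command --motion "0 0 0.6 0 1; 0 0 0.6 0 1; 0 0 0.6 0 1; 0 0 0.5 0 1; 0 0 0.5 0 1"

```text
time: 5.7
position: [0.5385, -0.0937, 0.3339]
tool_rot: [0.605, 0.796, -0.0, -0.0]
contact_force: [-1.0, 0.5, 1.5]
opening: 0.0002
finger_force: 0.8
```

Call:
arm_command --motion "0 0 0.4 0 1; 0 0 0.4 0 1; 0 0 0.2 0 1; 0 0 0.1 0 1"

```text
time: 6.2
position: [0.5386, -0.0941, 0.3069]
tool_rot: [0.605, 0.796, -0.0, -0.0]
contact_force: [-1.4, 0.1, 1.8]
opening: -0.0001
finger_force: 0.7
```

Call:
arm_command --motion "0 0 0.1 0 1; 0 0 0.1 0 1"

```text
time: 6.45
position: [0.5388, -0.0941, 0.3041]
tool_rot: [0.605, 0.796, 0.0, 0.0]
contact_force: [-13.2, 2.7, 27.0]
opening: 0.0005
finger_force: 13.4
```

Call:
arm_command --motion "0 0 0.1 0 1; 0 0 0 0 1"

```text
time: 6.7
position: [0.5388, -0.0941, 0.3041]
tool_rot: [0.605, 0.796, 0.0, 0.001]
contact_force: [-17.6, 3.8, 32.2]
opening: 0.0005
finger_force: 16.2
```

The lid stopped dead with the tips at 118 mm under 32 N, so it is shut. I'll lift and re-measure.

Call:
arm_command --motion "0 0 -1 0 1; 0 0 -1 0 1; 0 0 -1 0 1; 0 0 0 0 1"

```text
time: 7.2
position: [0.5395, -0.0942, 0.3772]
tool_rot: [0.605, 0.796, 0.001, 0.002]
contact_force: [-0.4, 0.2, -0.4]
opening: 0.0004
finger_force: 0.0
```

Run:
```python
from h import *
s=r.get_state(); print(s["position"],s["contact_force"])
for n in("top","side"):
    p=r.capture(n); cv2.imwrite(f"pics/{n}2.png",p["pixels"])
    hsv=cv2.cvtColor(p["pixels"],cv2.COLOR_BGR2HSV)
    for t in("red","yellow","blue"):
        for d in r.tip_of(p,t+"_clip_top")[:1]: print(n,t,"tip",np.round(d["at"],1),round(d["p"],2),np.round(pt(p,d["at"]),3))
        for d in r.silhouettes(p,t+"_clip_top")[:1]:
            q=np.array([pt(p,a) for a in np.argwhere(d["region"])]); q=q[abs(q[:,2]-.131)<.006]
            if len(q): print("  sil",len(q),np.round((q.min(0)+q.max(0))/2,3),np.round(q.mean(0),3))
    for d in r.tip_of(p,"lid_press")[:1]: print(n,"lid",np.round(d["at"],1),np.round(pt(p,d["at"]),3))
```

```text
[ 0.53945554 -0.09424803  0.37723044] [-0.40562914  0.17366727 -0.40563375]
top red tip [171.4 240.9] 0.74 [0.555 0.05  0.131]
  sil 161 [0.557 0.053 0.129] [0.557 0.053 0.131]
top blue tip [206.3 314.6] 0.57 [ 0.479 -0.083  0.291]
  sil 36 [ 0.483 -0.096  0.13 ] [ 0.483 -0.095  0.13 ]
top lid [183.2 311.5] [ 0.51  -0.068  0.366]
side red tip [164.2 239.4] 0.52 [0.634 0.269 0.002]
  sil 113 [0.556 0.052 0.131] [0.556 0.049 0.13 ]
side yellow tip [233.6 327.1] 0.49 [ 0.626 -0.212  0.132]
  sil 187 [ 0.622 -0.216  0.129] [ 0.62  -0.218  0.13 ]
side blue tip [221.9 236.5] 0.59 [ 0.481 -0.119  0.131]
  sil 152 [ 0.485 -0.109  0.129] [ 0.484 -0.111  0.13 ]
side lid [213.9 254.9] [ 0.53  -0.094  0.118]
```

Call:
arm_command --motion "0.91 0.37 0 0 1; 0.91 0.37 0 0 1; 0.91 0.37 0 0 1; 0.91 0.37 0 0 1; 0.91 0.37 0 0 1"

```text
time: 8.62
position: [0.5528, 0.0287, 0.3748]
tool_rot: [0.605, 0.796, 0.0, 0.0]
contact_force: [0.4, -0.1, -0.2]
opening: 0.0004
finger_force: 0.0
```

Call:
arm_command --motion "0.91 0.37 0 0 1; 0 0 0.8 0 1; 0 0 0.8 0 1; 0 0 0.4 0 1; 0 0 0.2 0 1"

```text
time: 9.25
position: [0.5551, 0.0516, 0.3183]
tool_rot: [0.605, 0.796, -0.001, -0.001]
contact_force: [-0.1, 0.2, 0.2]
opening: 0.0007
finger_force: 0.0
```

Call:
arm_command --motion "0 0 0.15 0 1; 0 0 0.15 0 1; 0 0 0.12 0 1; 0 0 0.08 0 1; 0 0 0 0 1"

```text
time: 9.88
position: [0.5557, 0.0523, 0.3074]
tool_rot: [0.605, 0.796, 0.0, 0.0]
contact_force: [0.3, -1.0, 1.3]
opening: 0.0004
finger_force: 0.7
```

Call:
arm_command --motion "0 0 0.1 0 1; 0 0 0 0 1"

```text
time: 10.12
position: [0.5557, 0.0524, 0.3072]
tool_rot: [0.605, 0.796, 0.0, 0.001]
contact_force: [-9.5, -1.9, 18.7]
opening: 0.0003
finger_force: 9.4
```

Call:
arm_command --motion "0 0 0.04 0 1; 0 0 0 0 1"

```text
time: 10.38
position: [0.5557, 0.0524, 0.3071]
tool_rot: [0.605, 0.796, 0.0, 0.001]
contact_force: [-13.2, -2.5, 26.2]
opening: 0.0005
finger_force: 12.8
```

Red is fully down: the tips stopped at 121 mm under 26 N. Next is yellow.

Call:
arm_command --motion "0 0 -1 0 1; 0 0 -1 0 1; -1 -0.03 0 0 1; -1 -0.03 0 0 1; -1 -0.03 0 0 1"

```text
time: 11.0
position: [0.5736, -0.0209, 0.3535]
tool_rot: [0.605, 0.796, 0.0, -0.0]
contact_force: [0.3, 0.2, -0.1]
opening: 0.0004
finger_force: 0.0
```

Call:
arm_command --motion "-1 -0.03 0 0 1; -1 -0.03 0 0 1; -1 -0.03 0 0 1; -1 -0.03 0 0 1; -1 -0.03 0 0 1"

```text
time: 11.62
position: [0.6037, -0.143, 0.3536]
tool_rot: [0.605, 0.796, 0.0, -0.0]
contact_force: [-0.8, -0.0, -0.0]
opening: 0.0004
finger_force: 0.0
```

Call:
arm_command --motion "-1 -0.03 0 0 1; -1 -0.03 0 0 1; -0.96 0 0 0 1; 0 0 0.6 0 1; 0 0 0.5 0 1"

```text
time: 12.25
position: [0.6215, -0.2135, 0.3245]
tool_rot: [0.605, 0.796, -0.0, -0.001]
contact_force: [-0.1, 0.6, -0.6]
opening: 0.0003
finger_force: 0.0
```

Call:
arm_command --motion "0 0 0.25 0 1; 0 0 0.2 0 1; 0 0 0.2 0 1; 0 0 0.15 0 1; 0 0 0.06 0 1"

```text
time: 12.88
position: [0.6219, -0.2133, 0.3072]
tool_rot: [0.605, 0.796, 0.0, 0.0]
contact_force: [-11.5, 7.2, 23.0]
opening: 0.0003
finger_force: 11.1
```

Call:
arm_command --motion "0 0 0.06 0 1; 0 0 0 0 1"

```text
time: 13.12
position: [0.6218, -0.2132, 0.3072]
tool_rot: [0.605, 0.796, 0.0, 0.001]
contact_force: [-13.3, 7.4, 24.6]
opening: 0.0001
finger_force: 12.1
```

Yellow is down at the same height. Next is blue.

Call:
arm_command --motion "0 0 -1 0 1; 0 0 -1 0 1; 0.91 -0.7 0 0 1; 0.91 -0.7 0 0 1; 0.91 -0.7 0 0 1"

```text
time: 13.75
position: [0.5523, -0.1616, 0.3533]
tool_rot: [0.605, 0.796, 0.0, 0.001]
contact_force: [0.0, -0.1, -0.2]
opening: 0.0007
finger_force: 0.0
```

Call:
arm_command --motion "0.91 -0.7 0 0 1; 0.91 -0.7 0 0 1; 0.91 -0.7 0 0 1; 0 0 0.6 0 1; 0 0 0.5 0 1"

```text
time: 14.38
position: [0.4842, -0.1105, 0.325]
tool_rot: [0.605, 0.796, 0.0, 0.0]
contact_force: [-0.1, 0.4, -0.1]
opening: 0.0001
finger_force: 0.0
```

Call:
arm_command --motion "0 0 0.25 0 1; 0 0 0.2 0 1; 0 0 0.2 0 1; 0 0 0.15 0 1; 0 0 0.06 0 1"

```text
time: 15.0
position: [0.4842, -0.1105, 0.3071]
tool_rot: [0.605, 0.796, -0.0, 0.0]
contact_force: [-18.4, 3.5, 34.1]
opening: 0.0005
finger_force: 16.9
```

Call:
arm_command --motion "0 0 0.06 0 1; 0 0 0 0 1"

```text
time: 15.25
position: [0.4842, -0.1105, 0.307]
tool_rot: [0.605, 0.796, -0.0, 0.001]
contact_force: [-20.5, 4.4, 37.7]
opening: 0.0008
finger_force: 18.6
```

Call:
arm_command --motion "0 0 -1 0 1; 0 0 -1 0 1; 0 -0.5 -1 0 1; 0 -1 -1 0 1; 0 -1 0 0 1"

```text
time: 15.88
position: [0.4239, -0.1275, 0.4053]
tool_rot: [0.605, 0.796, 0.001, 0.002]
contact_force: [-0.9, 0.5, -0.6]
opening: 0.0002
finger_force: 0.0
```

Run:
```python
from h import *
s=r.get_state(); print(s["position"],s["contact_force"])
for n in("top","side"):
    p=r.capture(n); cv2.imwrite(f"pics/{n}3.png",p["pixels"])
    for t in("red","yellow","blue"):
        for d in r.silhouettes(p,t+"_clip_top")[:1]:
            q=np.array([pt(p,a) for a in np.argwhere(d["region"])]); q=q[abs(q[:,2]-.126)<.012]
            if len(q): print(n,t,len(q),np.round(np.median(q,0),3))
    for d in r.tip_of(p,"lid_press")[:1]: print(n,"lid",np.round(d["at"],1),np.round(pt(p,d["at"]),3))
```

```text
[ 0.42394775 -0.12748955  0.40526052] [-0.92661195  0.45270058 -0.61474519]
top red 152 [0.559 0.053 0.121]
top yellow 151 [ 0.625 -0.215  0.121]
top blue 93 [ 0.483 -0.098  0.121]
top lid [178.6 309.5] [ 0.545 -0.093  0.118]
side red 89 [0.556 0.05  0.121]
side yellow 160 [ 0.621 -0.217  0.121]
side blue 6318 [ 0.585 -0.099  0.118]
side lid [215.2 255.7] [ 0.53  -0.098  0.118]
```

View pics/side3.png

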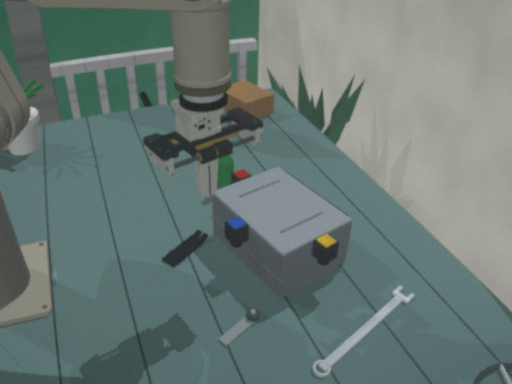

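The side picture shows the lid flat, around (215, 280), and the red (177, 241), blue (224, 237) and yellow (241, 326) clips down. All three tops measure 121 mm and the lid 118 mm. The bottle and tools are where they were, and the robot is clear.

```bash
python3 -c "
from workcell import r
print(r.close_job())"
```

```text
the job is handed in; nothing more can be done
None
```

The lid is shut and the clips were pressed fully down in the order red, yellow, blue; the bottle and tools were left untouched, and the job was handed in at about 16 s.

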